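# Switch on the lathe corner and jog the spindle

## Task

Get the woodturning corner running with light presses of the fingertips: first press in the blue cap (dust extractor) so that it stays in, then the yellow cap (work lamp) so that it stays in, and last press the green cap (lathe jog) well in and keep it pressed; the program finishes while still holding the green cap in. Push gently, always under 25 N: the caps need not go all the way in, so do not ram them against their end stops. Leave the red stop cap alone, and do not pick up or shift the switch pods or anything else on the bench.

Things in the scene. Friction and masses are not known exactly. Their poses are not given: they have to be found in the camera images.
- pod_blue: Loose grey switch pod with a blue cap and two blue stripes, 66 x 92 mm and 45 mm high to its casing's top, on rubber feet, about 0.7 kg. It switches the dust extractor. Origin: centre of its underside; z up, y along its 92 mm length.
- blue_cap_top (a point): Centre of the top face of the blue cap, a flat mushroom button 38 mm in diameter and 10 mm thick in the middle of its pod; it moves down with the cap. With the cap fully out it is 73 mm above the bench.
- button_blue (a joint): How far the blue cap is pressed into its pod, in m: 0 fully out, 0.014 against the hard end stop; the contact switches at 0.005. A friction latch: it takes about 4.5 N to start it, 5.5 N at 5 mm and 7.3 N fully in, and stays in where it is left. It may start up to 2 mm in.
- pod_yellow: Loose grey switch pod with a yellow cap and two yellow stripes, 66 x 92 mm and 45 mm high to its casing's top, on rubber feet, about 0.7 kg. It switches the work lamp. Origin: centre of its underside; z up, y along its 92 mm length.
- yellow_cap_top (a point): Centre of the top face of the yellow cap, a flat mushroom button 38 mm in diameter and 10 mm thick in the middle of its pod; it moves down with the cap. With the cap fully out it is 73 mm above the bench.
- button_yellow (a joint): How far the yellow cap is pressed into its pod, in m: 0 fully out, 0.014 against the hard end stop; the contact switches at 0.005. A friction latch: it takes about 4.5 N to start it, 5.5 N at 5 mm and 7.3 N fully in, and stays in where it is left. It may start up to 2 mm in.
- pod_green: Loose grey switch pod with a green cap and two green stripes, 66 x 92 mm and 45 mm high to its casing's top, on rubber feet, about 0.7 kg. It jogs the lathe spindle. Origin: centre of its underside; z up, y along its 92 mm length.
- green_cap_top (a point): Centre of the top face of the green cap, a flat mushroom button 38 mm in diameter and 10 mm thick in the middle of its pod; it moves down with the cap. With the cap fully out it is 73 mm above the bench.
- button_green (a joint): How far the green cap is pressed into its pod, in m: 0 fully out, 0.014 against the hard end stop; the contact switches at 0.005. A spring pushes it back out: about 2 N to start it, 4 N at 5 mm and 7.5 N fully in; let go, it comes out again.
- pod_red: Loose grey switch pod with a red cap and two red stripes, 66 x 92 mm and 45 mm high to its casing's top, on rubber feet, about 0.7 kg. It stops the lathe; it is to be left alone. Origin: centre of its underside; z up, y along its 92 mm length.
- red_cap_top (a point): Centre of the top face of the red cap, a flat mushroom button 38 mm in diameter and 10 mm thick in the middle of its pod; it moves down with the cap. With the cap fully out it is 73 mm above the bench.
- button_red (a joint): How far the red cap is pressed into its pod, in m: 0 fully out, 0.014 against the hard end stop; the contact switches at 0.005. A friction latch: it takes about 4.5 N to start it, 5.5 N at 5 mm and 7.3 N fully in, and stays in where it is left. It may start up to 2 mm in.
- finial: Small turned wooden finial, 30 mm in diameter, 50 mm high, standing among the pods. Origin: centre of its foot.
- bowl: Dark wooden bowl, 120 mm in diameter, 50 mm high. Origin: centre of its underside.
- jar: Amber finish jar, 64 mm in diameter, 85 mm high. Origin: centre of its underside.
- mallet: Mallet lying down: black rubber head 85 x 68 mm and 68 mm high, pale handle reaching 230 mm from the head's axis along the body's +y. Origin: on the bench under the head's centre.
- spindle: Half-turned pale wooden spindle lying along the body's y, 240 mm long, with 50 mm square ends. Origin: under its middle.
- can: Steel can with a paper band, 60 mm in diameter, 90 mm high. Origin: centre of its underside.
Mind the look-alikes: they are no part of the job. Leave any pink or turquoise look-alike of the pod_green alone.

How it is judged:
By the outcome, as a careful person would: the job done as asked, in the order asked, and still so for the second after the job is handed in, while the arm keeps its last pose, push and grip.
It also fails if it takes over 48 s, if anything falls off the work surface, if the arm or the gripper's body presses on something with over 40 N, if the wrist force passes 120 N, or if a joint passes its speed limit or range.

## Robot

A 6-joint arm with a two-finger parallel gripper is mounted at the origin on the work surface. World frame = base frame: x ahead of the robot, y to its left, z up, the work surface at z = 0. Lengths are in mm, angles in degrees, forces in N, time in s.
With the tool pointing down it reaches from about 350 to 850 mm from the base axis. Payload 8.1 kg.
Tool frame: the origin (TCP) lies between the finger pads; the fingertips stand arm.finger_overhang ahead of it and the grasp point (between the pads) is the TCP (arm.finger_overhang is the distance from the TCP to the fingertips, in mm); z points along the fingers, y is the line along which they close (so a half turn about z gives the same grasp; the last joint's range is limited). The gripper opens to 85 mm and grips with 20 to 120 N. Pads are 22 mm wide; open, the fingers measure 114 mm over their backs; the gripper's body (76 mm by 85 mm) begins 54 mm behind the grasp point. The pads swing forward as they close: fully open they stand 13 mm farther back than shut.
Start: joints at [58.247, 7.471, 85.268, -0, 87.261, -4.893], TCP at [271.07, 535.282, 250.292] pointing down, gripper open.
Joint ranges: [-169.43, 169.43], [-51.17, 129.36], [1.28, 143.12], [-76.62, 256.62], [0, 156.53], [-152.29, 152.29]. Speed limits (degrees/s): [136.94, 136.94, 159.86, 180, 180, 180].

## Interface

Orientations are given as a 3x3 rotation matrix whose columns are the frame's x, y, z axes.
In Python, from rig import sensors, get_image, camera_params, ticket, search_frame, regions_of, arm gives the robot as it stands. The module is installed in compiled form; this text tells all that it offers.
- The arm moves only by the tool step_arm, never from a script. Its argument "steps" is a list that holds one entry, the list of rows, each a list of 7 numbers: the shift along the tool's x, y, z in mm, then the turn, a rotation vector about the tool's x, y, z in units of 5 degrees (1.0 is 5 degrees), then the opening, from -1 (shut) to 1 (fully open). A call has exactly 5 rows; each row is the pose to reach, as a shift and turn from the pose commanded when the call began, along the tool's axes at that moment; what a row does not reach only later rows make up. A row lasts 1/10 s, in which the tool goes at most 50 mm and 8.59 degrees, less where a joint would pass 70% of its speed; a pose out of reach is approached as far as the arm can. A call with a gripper value outside its range is refused whole. The fingers move at their own pace and stop on an object; "newtons" is the grip in N (left out, the last holds). Time passes only in rows, so rows that repeat a pose let the fingers close, or fill a call up. It gives the time, the measured TCP pose, the force, the opening and the grip force at its end, in the units of the state.
- sensors.get_state(): the state, without advancing time (a new reading comes with each control period).
- get_image(name): name is "scene" or "top" or "wrist"; returns (picture, depth): 420x560x3 uint8, red, green, blue; 420x560 float32, mm along the optical axis (not along the pixel's ray), 0 where there is no reading.
- camera_params(name): a dict with "camera_matrix" (3x3 intrinsics, pixels), "D" ([k1, k2, p1, p2, k3] as OpenCV has them; the pictures are not rectified), "T" (4x4, takes a point from camera to world coordinates). Camera axes: x right, y down, z forward; pixel columns grow to the right and rows downward; lengths in mm; the calibration is good to about 2 mm. A picture is of the moment at which its call begins: read the wrist's pose just before it. camera_params takes no time and is no camera call; for the wrist camera it gives the pose at the moment of the call.
- ticket.job_done(): hands the job in; it is judged then, once.
Trained networks look in the newest picture that a camera, given by its name, has taken for a name from the list of things; names that differ only in an ending like _2 or _b are one class to them, and where a whole thing is asked for, a point or a joint stands for the part that bears it (a point fixed in the world has none). Each returns a list of dicts, best first, with "conf" (0 to 1); they miss things now and then, are a little off and sometimes report something else, mostly with a low value. They report only what shows in the picture. A call takes as long as a camera call. They do not tell look-alikes from the thing itself.
- search_frame(camera, thing): "at" ([column, row] as shares, 0 to 1, of the picture: columns of its width, rows of its height, amid what is visible of it).
- regions_of(camera, thing): "pixels" (420x560 bool, what is visible of it) and "at" ([column, row] as shares, 0 to 1, of the picture: columns of its width, rows of its height, amid what is visible of it).
The state is a dict: "time_s": time; "joint_pos": joint angles; "joint_velocities": joint speeds; "effort": joint torques, N m; "ee_pos": TCP position; "orientation": TCP orientation; "force": force on the tool from outside, world axes, zero at the start; "wrist_torque": the same for the moment, N m; "grip_width": opening from 0.0 (shut) to 1.0 (fully open); "gripper_force": force on a finger pad.
Only numpy, scipy, OpenCV 4.12 (cv2) and the standard library are available. Lean on these libraries where they do the work, as an engineer would, in place of code of your own. Each camera call takes 0.05 s, during which the arm holds its last target. There are 200 camera calls.

## Working session

There is one attempt and no reset: what is moved stays moved. The work goes in short steps, Python scripts to look and compute and a tool call to move; the robot and the scene stay as the last step left them, time stands still between calls to the robot, and variables do not carry over. Pictures are saved under pics/ and viewed, at most 10 in all, crops included, and the job is handed in when it is done.

Besides the shell and the picture viewer there is one more tool, called after "Emit:" in YAML: its name, and indented under it one key for each argument. step_arm: Moves the arm, as the interface text tells. Its arguments: {"type":"object","properties":{"steps":{"type":"array","items":{"type":"array","items":{"type":"array","items":{"type":"number"}}}},"newtons":{"type":"number"}},"required":["steps"]}

```bash
mkdir -p pics
cat > h.py <<'E'
import numpy as np, cv2
from rig import *
def world(cam,uv,depth,P=None):
    P=P or camera_params(cam); K=np.array(P["camera_matrix"],float); D=np.array(P["D"],float); T=np.array(P["T"])
    uv=np.atleast_2d(uv).astype(float)
    n=cv2.undistortPoints(uv[:,None],K,D)[:,0]
    d=np.array([depth[int(round(v)),int(round(u))] for u,v in uv])
    return (np.c_[n*d[:,None],d,np.ones(len(d))]@T.T)[:,:3]
E
python3 - <<'E'
from h import *
s=sensors.get_state(); print(s["time_s"],s["ee_pos"],s["force"],arm.finger_overhang)
img={}
for c in("top","scene"):
    im,d=get_image(c); img[c]=im
    cv2.imwrite(f"pics/{c}0.png",im[:,:,::-1])
    if c=="top":
        for t in("pod_blue","pod_yellow","pod_green","pod_red","blue_cap_top","yellow_cap_top","green_cap_top","red_cap_top"):
            for r in search_frame(c,t)[:3]:
                uv=np.array(r["at"])*[560,420]; print(t,round(r["conf"],2),uv.round(),world(c,uv,d).round(1))
print(sensors.get_state()["time_s"])
E
```

```text
0.0 [270.80279879 534.83380154 249.20468395] [ 0.40866266 -0.75502965  0.53539328] 19.0
pod_blue 0.62 [185. 239.] [[471.5 281.3  75.7]]
pod_yellow 0.81 [247. 237.] [[483.4 105.6  70.7]]
pod_green 0.8 [390. 245.] [[ 469.4 -313.    46.1]]
pod_green 0.76 [397. 292.] [[ 333.6 -335.3   45. ]]
pod_green 0.67 [355. 290.] [[ 340.1 -206.2   73.9]]
pod_red 0.71 [317. 243.] [[471.5 -95.4  71. ]]
blue_cap_top 0.71 [180. 242.] [[464.  297.7  73.7]]
yellow_cap_top 0.63 [248. 234.] [[492.4 102.7  69.5]]
green_cap_top 0.62 [401. 292.] [[ 335.3 -340.5   70.1]]
green_cap_top 0.58 [396. 245.] [[ 468.8 -322.3   79.7]]
green_cap_top 0.58 [352. 289.] [[ 342.5 -197.4   74.6]]
red_cap_top 0.5 [318. 242.] [[473.1 -98.4  73.2]]
0.5
```

View pics/top0.png

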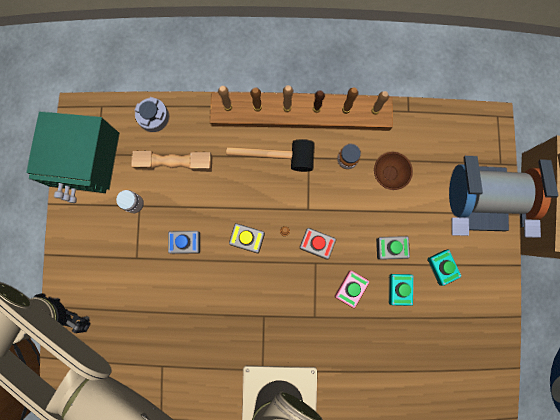

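View pics/scene0.png

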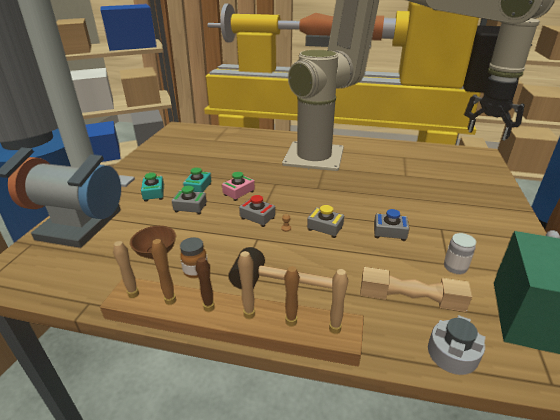

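The top picture shows the blue (182,242), yellow (247,238) and red (318,243) pods. There are four green caps: grey pod (395,247), pink pod (353,289), and turquoise pods (402,290) and (445,267). Only the grey one at (395,247) fits pod_green, so I'll confirm it in an enlarged crop and measure the caps by colour and depth.

Run:
```python
from h import *
im,d=get_image("top")
cv2.imwrite("pics/crop.png",cv2.resize(im[215:315,150:470,::-1],None,fx=2.5,fy=2.5,interpolation=cv2.INTER_CUBIC))
hsv=cv2.cvtColor(im,cv2.COLOR_RGB2HSV)
for n,c,h0,h1 in(("blue",(182,242),100,125),("yellow",(247,238),24,34),("red",(318,243),0,8),("green",(395,247),45,75)):
    P=[(u,v) for v in range(c[1]-14,c[1]+14) for u in range(c[0]-14,c[0]+14) if h0<=hsv[v,u,0]<=h1 and hsv[v,u,1]>120]
    w=world("top",P,d); k=w[:,2]>62; w=w[k]; p=np.array(P)[k]
    k=np.linalg.norm(w[:,:2]-np.median(w[:,:2],0),axis=1)<24; w=w[k];p=p[k]
    print(n,len(w),"px",p.mean(0).round(1),"mean",w.mean(0).round(1),"mid",((w.min(0)+w.max(0))/2).round(1),"ext",np.ptp(w,axis=0).round(1),"zmed",np.median(w[:,2]).round(1))
s=sensors.get_state();print(s["orientation"].round(3) if hasattr(s["orientation"],"round") else s["orientation"],s["ee_pos"],s["grip_width"])
```

```text
blue 131 px [181.  241.2] mean [466.1 294.3  72.2] mid [466.7 295.1  71.8] ext [35.1 35.8 13.8] zmed 72.3
yellow 132 px [245.6 237. ] mean [483.3 108.5  71.1] mid [483.3 107.7  72.1] ext [35.3 34.6 16.8] zmed 71.2
red 137 px [318.3 242.4] mean [472.5 -99.4  71.8] mid [472.5 -99.   71.1] ext [37.5 35.  17. ] zmed 71.8
green 117 px [396.1 246.8] mean [ 464.3 -324.    72.7] mid [ 465.3 -324.2   73.1] ext [32.3 34.3 13.5] zmed 72.7
[[-0.892  0.452 -0.   ]
 [ 0.452  0.892 -0.   ]
 [ 0.    -0.    -1.   ]] [271.05333284 535.28783575 250.30098779] 0.9973213612788118
```

View pics/crop.png

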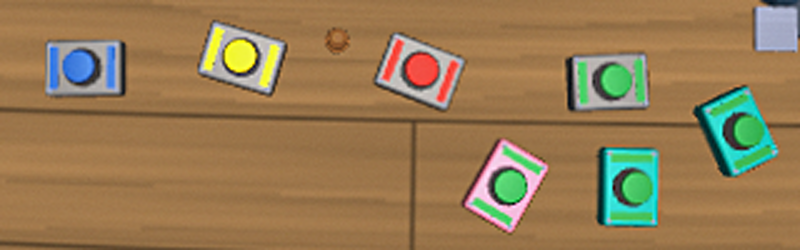

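Crop confirms it: the grey pod with the green cap (crop 612,82 = full 395,247) is pod_green; the other three green caps sit on pink or turquoise casings. The cap heights (71–73 mm) and diameters (about 35 mm) match the description. Moving toward blue (466,295) with the gripper shut.

Emit:
step_arm:
  steps:
    - [[-40, -18, 20, 0, 0, 0, -1], [-80, -36, 40, 0, 0, 0, -1], [-120, -54, 60, 0, 0, 0, -1], [-160, -72, 80, 0, 0, 0, -1], [-200, -90, 100, 0, 0, 0, -1]]
  newtons: 20

```text
time_s: 1.05
ee_pos: [409.7, 363.3, 149.8]
orientation: [[-0.892, 0.452, 0.001], [0.452, 0.892, 0.0], [-0.0, 0.001, -1.0]]
force: [-0.1, -0.1, -0.5]
grip_width: 0.138
gripper_force: 0.0
```

Emit:
step_arm:
  steps:
    - [[-40, -18, 10, 0, 0, 0, -1], [-83, -36, 20, 0, 0, 0, -1], [-83, -36, 30, 0, 0, 0, -1], [-83, -36, 30, 0, 0, 0, -1], [-83, -36, 30, 0, 0, 0, -1]]

```text
time_s: 1.55
ee_pos: [466.0, 295.6, 120.3]
orientation: [[-0.892, 0.452, -0.001], [0.452, 0.892, 0.0], [0.001, -0.0, -1.0]]
force: [-0.4, -0.1, -0.5]
grip_width: 0.001
gripper_force: 0.0
```

```bash
cat > s.py <<'E'
from h import *
import sys
s=sensors.get_state();R=np.array(s["orientation"]);p=np.array(s["ee_pos"])
print(s["time_s"],p.round(1),"F",np.round(s["force"],1),"M",np.round(s["wrist_torque"],2),s["grip_width"]);print(R.round(3))
for n,t in(("blue",(466.5,294.7,73)),("yellow",(483.3,108.2,73)),("green",(465,-324,73))): print(n,"tool shift tip->cap",(R.T@(np.array(t)-p)-[0,0,19]).round(1))
E
python3 s.py
python3 - <<'E'
from h import *
im,d=get_image("wrist"); cv2.imwrite("pics/w1.png",im[:,:,::-1])
E
```

```text
1.55 [466.  295.6 120.3] F [-0.4 -0.1 -0.5] M [ 0.01 -0.03 -0.04] 0.0011094163506171458
[[-0.892  0.452 -0.001]
 [ 0.452  0.892  0.   ]
 [ 0.001 -0.    -1.   ]]
blue tool shift tip->cap [-0.8 -0.5 28.3]
yellow tool shift tip->cap [-100.  -159.4   28.3]
green tool shift tip->cap [-278.9 -553.3   28.2]
```

View pics/w1.png

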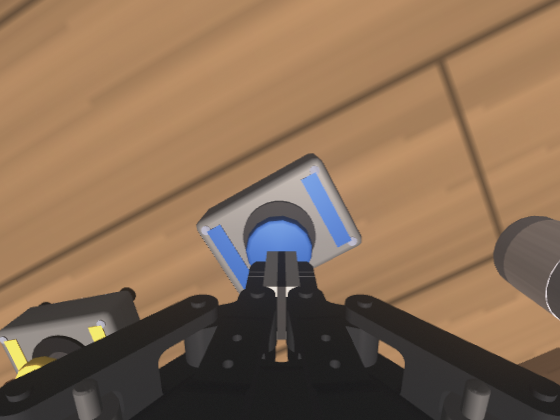

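The wrist view shows the shut fingertips over the blue cap (280,245). The yellow pod at (60,360) is well clear. Descending to just above the cap, then pressing slowly.

Emit:
step_arm:
  steps:
    - [[-1, 0, 12, 0, 0, 0, -1], [-1, 0, 22, 0, 0, 0, -1], [-1, 0, 25, 0, 0, 0, -1], [-1, 0, 27, 0, 0, 0, -1], [-1, 0, 29, 0, 0, 0, -1]]

```text
time_s: 2.1
ee_pos: [467.3, 294.7, 91.2]
orientation: [[-0.892, 0.452, -0.0], [0.452, 0.892, -0.0], [0.0, -0.0, -1.0]]
force: [-3.4, -0.6, 4.8]
grip_width: 0.004
gripper_force: 2.3
```

Emit:
step_arm:
  steps:
    - [[0, 0, 1, 0, 0, 0, -1], [0, 0, 2, 0, 0, 0, -1], [0, 0, 3, 0, 0, 0, -1], [0, 0, 4, 0, 0, 0, -1], [0, 0, 5, 0, 0, 0, -1]]

```text
time_s: 2.6
ee_pos: [467.5, 294.7, 86.6]
orientation: [[-0.892, 0.452, 0.0], [0.452, 0.892, 0.0], [0.0, 0.0, -1.0]]
force: [-3.6, -0.5, 4.8]
grip_width: -0.002
gripper_force: 2.7
```

Emit:
step_arm:
  steps:
    - [[0, 0, 1, 0, 0, 0, -1], [0, 0, 2, 0, 0, 0, -1], [0, 0, 3, 0, 0, 0, -1], [0, 0, 4, 0, 0, 0, -1], [0, 0, 4, 0, 0, 0, -1]]

```text
time_s: 3.1
ee_pos: [467.6, 294.7, 82.5]
orientation: [[-0.892, 0.452, 0.0], [0.452, 0.892, 0.0], [-0.0, 0.0, -1.0]]
force: [-2.8, -0.3, 4.6]
grip_width: -0.001
gripper_force: 2.2
```

```bash
python3 s.py
```

```text
3.1 [467.6 294.7  82.5] F [-2.8 -0.3  4.6] M [0.   0.6  0.05] -0.0011334829088366864
[[-0.892  0.452  0.   ]
 [ 0.452  0.892  0.   ]
 [-0.     0.    -1.   ]]
blue tool shift tip->cap [ 0.9 -0.5 -9.5]
yellow tool shift tip->cap [ -98.3 -159.3   -9.5]
green tool shift tip->cap [-277.3 -553.1   -9.7]
```

Emit:
step_arm:
  steps:
    - [[0, 0, -10, 0, 0, 0, -1], [0, 0, -30, 0, 0, 0, -1], [0, 0, -45, 0, 0, 0, -1], [0, 0, -45, 0, 0, 0, -1], [0, 0, -45, 0, 0, 0, -1]]

```text
time_s: 3.6
ee_pos: [468.0, 294.7, 127.8]
orientation: [[-0.892, 0.452, 0.001], [0.452, 0.892, 0.001], [-0.001, 0.001, -1.0]]
force: [0.4, 0.2, -0.1]
grip_width: -0.001
gripper_force: 0.0
```

```bash
python3 s.py;  python3 - <<'E'
from h import *
im,d=get_image("wrist"); cv2.imwrite("pics/w2.png",im[:,:,::-1])
hsv=cv2.cvtColor(im,cv2.COLOR_RGB2HSV)
m=(abs(hsv[...,0].astype(int)-108)<12)&(hsv[...,1]>120)&(d>0)
v,u=np.nonzero(m); w=world("wrist",np.c_[u,v],d)
print(np.histogram(w[:,2],np.arange(36,80,2)))
k=w[:,2]>52; print(np.median(w[k],0),w[k].min(0),w[k].max(0))
E
```

```text
3.6 [468.  294.7 127.8] F [ 0.4  0.2 -0.1] M [-0.03  0.03 -0.02] -0.0007580358851776315
[[-0.892  0.452  0.001]
 [ 0.452  0.892  0.001]
 [-0.001  0.001 -1.   ]]
blue tool shift tip->cap [ 1.4 -0.8 35.8]
yellow tool shift tip->cap [ -97.9 -159.5   35.7]
green tool shift tip->cap [-276.9 -553.4   35.4]
(array([   0,    0,    2,  993,  698,    1,    0,    0,    0,    0,    1,
         47, 1772,  444,    0,    0,    0,    0,    0,    0,    0]), array([36, 38, 40, 42, 44, 46, 48, 50, 52, 54, 56, 58, 60, 62, 64, 66, 68,
       70, 72, 74, 76, 78]))
[465.12921977 294.86054348  61.42491321] [449.24146011 274.8141489   57.77122453] [484.53984547 311.45624037 119.002069  ]
```

View pics/w2.png

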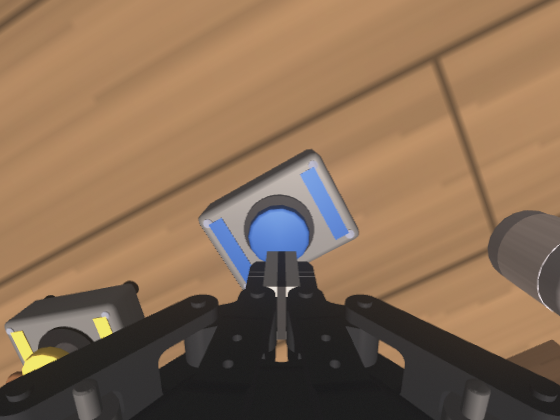

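Blue cap now sits at z≈61.5, about 11 mm in, and has stayed in; the pod at (280,225) hasn't moved. Next is yellow.

Emit:
step_arm:
  steps:
    - [[-24, -40, 0, 0, 0, 0, -1], [-49, -80, 0, 0, 0, 0, -1], [-73, -120, 0, 0, 0, 0, -1], [-98, -159, 0, 0, 0, 0, -1], [-98, -159, 10, 0, 0, 0, -1]]

```text
time_s: 4.15
ee_pos: [483.9, 103.6, 117.4]
orientation: [[-0.89, 0.456, 0.001], [0.456, 0.89, -0.002], [-0.002, -0.001, -1.0]]
force: [0.4, 0.7, 0.2]
grip_width: 0.0
gripper_force: 0.0
```

```bash
python3 s.py;  python3 - <<'E'
from h import *
im,d=get_image("wrist"); cv2.imwrite("pics/w3.png",im[:,:,::-1])
hsv=cv2.cvtColor(im,cv2.COLOR_RGB2HSV)
m=(abs(hsv[...,0].astype(int)-29)<5)&(hsv[...,1]>150)&(d>0)
v,u=np.nonzero(m); w=world("wrist",np.c_[u,v],d)
print(np.histogram(w[:,2],np.arange(36,80,2)))
k=(w[:,2]>62)&(w[:,2]<78); print(np.median(w[k],0),w[k].min(0),w[k].max(0))
E
```

```text
4.15 [483.9 103.6 117.4] F [0.4 0.7 0.2] M [ 0.03 -0.04 -0.02] 0.0002346637106336903
[[-0.89   0.456  0.001]
 [ 0.456  0.89  -0.002]
 [-0.002 -0.001 -1.   ]]
blue tool shift tip->cap [102.8 162.2  25.1]
yellow tool shift tip->cap [ 2.7  3.8 25.4]
green tool shift tip->cap [-178.1 -389.1   26.2]Traceback (most recent call last):
  File "<stdin>", line 5, in <module>
  File "h.py", line 6, in world
    n=cv2.undistortPoints(uv[:,None],K,D)[:,0]
      ~~~~~~~~~~~~~~~~~~~^^^^^^^^^^^^^^^^
cv2.error: OpenCV(4.12.0) /io/opencv/modules/calib3d/src/undistort.dispatch.cpp:347: error: (-215:Assertion failed) CV_IS_MAT(_src) && CV_IS_MAT(_dst) && (_src->rows == 1 || _src->cols == 1) && (_dst->rows == 1 || _dst->cols == 1) && _src->cols + _src->rows - 1 == _dst->rows + _dst->cols - 1 && (CV_MAT_TYPE(_src->type) == CV_32FC2 || CV_MAT_TYPE(_src->type) == CV_64FC2) && (CV_MAT_TYPE(_dst->type) == CV_32FC2 || CV_MAT_TYPE(_dst->type) == CV_64FC2) in function 'cvUndistortPointsInternal'
```

View pics/w3.png

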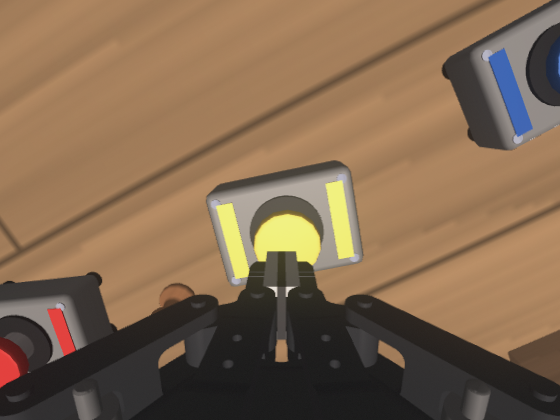

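The wrist view shows the yellow cap (287,240) just right of the fingertips, so there's a small lateral error. The arm may still be settling, so I'll check again.

```bash
python3 s.py
```

```text
4.2 [482.3 105.8 114.9] F [-1.   0.5 -1.7] M [ 0.04 -0.    0.03] 0.0008352018495995873
[[-0.89   0.456 -0.002]
 [ 0.456  0.89  -0.001]
 [ 0.002 -0.002 -1.   ]]
blue tool shift tip->cap [100.1 161.   22.8]
yellow tool shift tip->cap [ 0.1  2.7 22.9]
green tool shift tip->cap [-180.6 -390.3   23.2]
```

It was settling; the commanded point is centred. Pressing yellow.

Emit:
step_arm:
  steps:
    - [[0, 0, 0, 0, 0, 0, -1], [0, 0, 8, 0, 0, 0, -1], [0, 0, 16, 0, 0, 0, -1], [0, 0, 20, 0, 0, 0, -1], [0, 0, 22, 0, 0, 0, -1]]

```text
time_s: 4.7
ee_pos: [482.4, 109.1, 94.3]
orientation: [[-0.893, 0.451, -0.002], [0.451, 0.893, -0.0], [0.001, -0.001, -1.0]]
force: [-0.3, -0.1, -0.1]
grip_width: 0.005
gripper_force: 0.0
```

```bash
python3 s.py
```

```text
4.7 [482.4 109.1  94.3] F [-0.3 -0.1 -0.1] M [-0.05  0.04  0.01] 0.00459135989637848
[[-0.893  0.451 -0.002]
 [ 0.451  0.893 -0.   ]
 [ 0.001 -0.001 -1.   ]]
blue tool shift tip->cap [ 97.8 158.5   2.3]
yellow tool shift tip->cap [-1.2 -0.4  2.3]
green tool shift tip->cap [-179.7 -394.4    2.4]
```

Emit:
step_arm:
  steps:
    - [[0, 0, 1, 0, 0, 0, -1], [0, 0, 2, 0, 0, 0, -1], [0, 0, 3, 0, 0, 0, -1], [0, 0, 4, 0, 0, 0, -1], [0, 0, 5, 0, 0, 0, -1]]

```text
time_s: 5.2
ee_pos: [483.2, 108.4, 90.4]
orientation: [[-0.892, 0.452, 0.0], [0.452, 0.892, 0.0], [-0.0, 0.0, -1.0]]
force: [-0.3, 0.1, 4.1]
grip_width: -0.001
gripper_force: 2.3
```

Emit:
step_arm:
  steps:
    - [[0, 0, 1, 0, 0, 0, -1], [0, 0, 2, 0, 0, 0, -1], [0, 0, 3, 0, 0, 0, -1], [0, 0, 4, 0, 0, 0, -1], [0, 0, 5, 0, 0, 0, -1]]

```text
time_s: 5.7
ee_pos: [483.3, 108.4, 85.6]
orientation: [[-0.892, 0.452, 0.0], [0.452, 0.892, -0.0], [-0.0, 0.0, -1.0]]
force: [-2.5, 0.3, 6.5]
grip_width: -0.0
gripper_force: 2.8
```

Emit:
step_arm:
  steps:
    - [[0, 0, 1, 0, 0, 0, -1], [0, 0, 2, 0, 0, 0, -1], [0, 0, 2, 0, 0, 0, -1], [0, 0, 2, 0, 0, 0, -1], [0, 0, 2, 0, 0, 0, -1]]

```text
time_s: 6.2
ee_pos: [483.3, 108.4, 83.5]
orientation: [[-0.892, 0.452, 0.0], [0.452, 0.892, -0.0], [-0.0, 0.0, -1.0]]
force: [-1.2, -1.4, 5.7]
grip_width: -0.002
gripper_force: 2.6
```

Emit:
step_arm:
  steps:
    - [[0, 0, -10, 0, 0, 0, -1], [0, 0, -30, 0, 0, 0, -1], [0, 0, -45, 0, 0, 0, -1], [0, 0, -45, 0, 0, 0, -1], [0, 0, -45, 0, 0, 0, -1]]

```text
time_s: 6.7
ee_pos: [483.5, 108.5, 128.6]
orientation: [[-0.892, 0.452, 0.001], [0.452, 0.892, 0.0], [-0.001, 0.001, -1.0]]
force: [0.1, -0.0, -0.5]
grip_width: -0.004
gripper_force: 0.0
```

```bash
python3 s.py;  python3 - <<'E'
from h import *
im,d=get_image("wrist"); cv2.imwrite("pics/w4.png",im[:,:,::-1])
hsv=cv2.cvtColor(im,cv2.COLOR_RGB2HSV)
print("hsv",hsv[235,285])
m=(abs(hsv[...,0].astype(int)-29)<6)&(hsv[...,1]>150)&(d>0)
v,u=np.nonzero(m); w=world("wrist",np.c_[u,v].reshape(-1,2),d)
print(np.histogram(w[:,2],np.arange(36,80,2))[0])
k=(w[:,2]>52)&(w[:,2]<78); print(np.median(w[k],0),w[k].min(0),w[k].max(0))
E
python3 s.py
```

```text
6.7 [483.5 108.5 128.6] F [ 0.1 -0.  -0.5] M [ 0.02  0.   -0.01] -0.0035061260117295002
[[-0.892  0.452  0.001]
 [ 0.452  0.892  0.   ]
 [-0.001  0.001 -1.   ]]
blue tool shift tip->cap [ 99.3 158.4  36.6]
yellow tool shift tip->cap [ 0.1 -0.4 36.6]
green tool shift tip->cap [-178.9 -394.2   36.5]
hsv [ 30 121 242]
[0 0 0 0 0 0 0 0 0 0 0 0 4 2 0 0 0 0 0 0 0]
[471.10728989 100.78031389  61.67260254] [466.08821993  92.24932305  60.42269071] [478.22519405 124.07591503  62.76557258]
6.75 [482.9 108.4 127.8] F [ 0.7  0.2 -0.4] M [ 0.05  0.03 -0.01] 0.0017011260050096577
[[-0.892  0.452 -0.   ]
 [ 0.452  0.892 -0.   ]
 [ 0.    -0.    -1.   ]]
blue tool shift tip->cap [ 98.8 158.8  35.9]
yellow tool shift tip->cap [-0.5  0.  35.8]
green tool shift tip->cap [-179.5 -393.8   35.9]
```

View pics/w4.png

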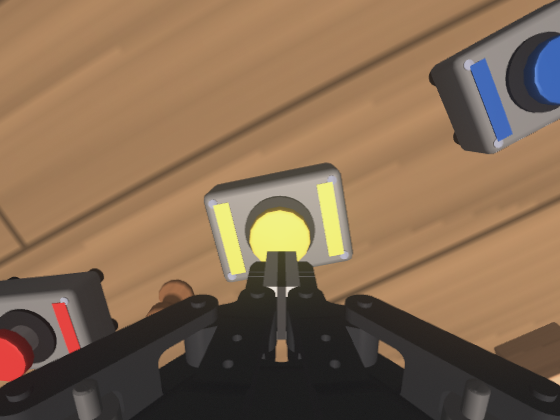

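Yellow cap (280,232) is at z≈61.7, about 10 mm in, and has stayed in. On to green, passing 35 mm above the red cap.

Emit:
step_arm:
  steps:
    - [[-16, -35, 0, 0, 0, 0, -1], [-34, -75, 0, 0, 0, 0, -1], [-53, -116, 0, 0, 0, 0, -1], [-71, -156, 0, 0, 0, 0, -1], [-90, -197, 0, 0, 0, 0, -1]]

```text
time_s: 7.25
ee_pos: [473.3, -109.3, 127.2]
orientation: [[-0.892, 0.451, -0.001], [0.451, 0.892, 0.001], [0.002, -0.0, -1.0]]
force: [0.3, -0.2, -0.5]
grip_width: 0.0
gripper_force: 0.0
```

Emit:
step_arm:
  steps:
    - [[-18, -40, 0, 0, 0, 0, -1], [-37, -80, 0, 0, 0, 0, -1], [-55, -120, 0, 0, 0, 0, -1], [-73, -160, 0, 0, 0, 0, -1], [-89, -196, 0, 0, 0, 0, -1]]

```text
time_s: 7.75
ee_pos: [464.1, -324.7, 126.9]
orientation: [[-0.892, 0.452, -0.001], [0.452, 0.892, 0.001], [0.002, 0.0, -1.0]]
force: [1.3, 0.8, -0.8]
grip_width: 0.001
gripper_force: 0.0
```

Emit:
step_arm:
  steps:
    - [[0, 0, 0, 0, 0, 0, -1], [0, 0, 0, 0, 0, 0, -1], [0, 0, 0, 0, 0, 0, -1], [0, 0, 0, 0, 0, 0, -1], [0, 0, 0, 0, 0, 0, -1]]

```text
time_s: 8.25
ee_pos: [465.5, -321.9, 128.2]
orientation: [[-0.893, 0.451, -0.0], [0.451, 0.893, 0.0], [0.0, 0.0, -1.0]]
force: [1.4, 1.1, 0.9]
grip_width: 0.003
gripper_force: 0.0
```

```bash
python3 s.py;  python3 - <<'E'
from h import *
im,d=get_image("wrist"); cv2.imwrite("pics/w5.png",im[:,:,::-1])
E
```

```text
8.25 [ 465.5 -321.9  128.2] F [1.4 1.1 0.9] M [0.04 0.04 0.04] 0.0031773874756017874
[[-0.893  0.451 -0.   ]
 [ 0.451  0.893  0.   ]
 [ 0.     0.    -1.   ]]
blue tool shift tip->cap [276.9 551.   36.3]
yellow tool shift tip->cap [177.9 392.   36.3]
green tool shift tip->cap [-0.5 -2.1 36.2]
```

View pics/w5.png

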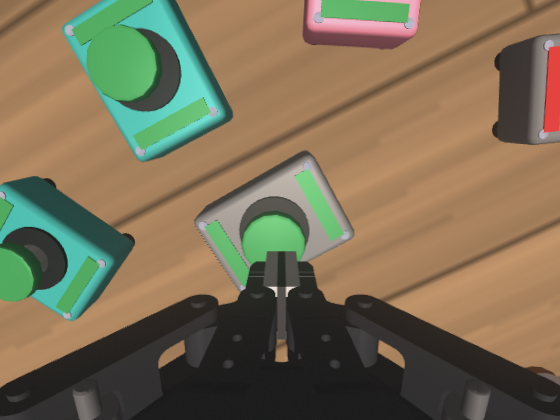

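The fingertips are over the green cap (274,240) on the grey pod; the turquoise and pink pods are clear. I'll correct 2 mm sideways and press.

Emit:
step_arm:
  steps:
    - [[0, -2, 12, 0, 0, 0, -1], [0, -2, 24, 0, 0, 0, -1], [0, -2, 30, 0, 0, 0, -1], [0, -2, 33, 0, 0, 0, -1], [0, -2, 34, 0, 0, 0, -1]]

```text
time_s: 8.8
ee_pos: [463.9, -324.5, 93.4]
orientation: [[-0.892, 0.452, -0.001], [0.452, 0.892, 0.001], [0.001, 0.0, -1.0]]
force: [-0.2, -0.4, -0.9]
grip_width: -0.003
gripper_force: 0.0
```

Emit:
step_arm:
  steps:
    - [[0, 0, 1, 0, 0, 0, -1], [0, 0, 2, 0, 0, 0, -1], [0, 0, 3, 0, 0, 0, -1], [0, 0, 4, 0, 0, 0, -1], [0, 0, 5, 0, 0, 0, -1]]

```text
time_s: 9.3
ee_pos: [464.6, -325.1, 89.8]
orientation: [[-0.892, 0.452, 0.001], [0.452, 0.892, -0.001], [-0.001, -0.0, -1.0]]
force: [-0.7, -0.3, 2.6]
grip_width: -0.0
gripper_force: 1.4
```

Emit:
step_arm:
  steps:
    - [[0, 0, 1, 0, 0, 0, -1], [0, 0, 2, 0, 0, 0, -1], [0, 0, 3, 0, 0, 0, -1], [0, 0, 4, 0, 0, 0, -1], [0, 0, 5, 0, 0, 0, -1]]

```text
time_s: 9.8
ee_pos: [464.6, -325.1, 84.5]
orientation: [[-0.892, 0.452, 0.001], [0.452, 0.892, -0.001], [-0.001, -0.0, -1.0]]
force: [0.1, -0.6, 5.2]
grip_width: -0.004
gripper_force: 2.4
```

```bash
python3 s.py
```

```text
9.8 [ 464.6 -325.1   84.5] F [ 0.1 -0.6  5.2] M [-0.06 -0.04 -0.04] -0.0035605110938745654
[[-0.892  0.452  0.001]
 [ 0.452  0.892 -0.001]
 [-0.001 -0.    -1.   ]]
blue tool shift tip->cap [278.3 553.8  -7.8]
yellow tool shift tip->cap [179.1 395.   -7.7]
green tool shift tip->cap [ 0.1  1.1 -7.5]
```

Emit:
step_arm:
  steps:
    - [[0, 0, 1, 0, 0, 0, -1], [0, 0, 2, 0, 0, 0, -1], [0, 0, 2.5, 0, 0, 0, -1], [0, 0, 2.5, 0, 0, 0, -1], [0, 0, 2.5, 0, 0, 0, -1]]

```text
time_s: 10.3
ee_pos: [464.6, -325.1, 82.1]
orientation: [[-0.892, 0.452, 0.001], [0.452, 0.892, -0.001], [-0.001, -0.0, -1.0]]
force: [0.3, -0.5, 5.5]
grip_width: -0.001
gripper_force: 2.9
```

```bash
python3 s.py
python3 - <<'E'
from h import *
im,d=get_image("top")
cv2.imwrite("pics/end.png",cv2.resize(im[215:315,150:470,::-1],None,fx=2.5,fy=2.5))
for n,c in(("blue",(181,241)),("yellow",(246,237)),("red",(318,242))):
    print(n,world("top",[(c[0]+i,c[1]+j) for i in(-2,0,2) for j in(-2,0,2)],d).mean(0).round(1))
E
```

```text
10.3 [ 464.6 -325.1   82.1] F [ 0.3 -0.5  5.5] M [-0.06 -0.01  0.02] -0.0010437747656354345
[[-0.892  0.452  0.001]
 [ 0.452  0.892 -0.001]
 [-0.001 -0.    -1.   ]]
blue tool shift tip->cap [278.3 553.8 -10.2]
yellow tool shift tip->cap [179.1 395.  -10.1]
green tool shift tip->cap [ 0.1  1.1 -9.9]
blue [467.3 296.1  64. ]
yellow [483.7 107.9  66.1]
red [473.7 -98.4  72.6]
```

View pics/end.png

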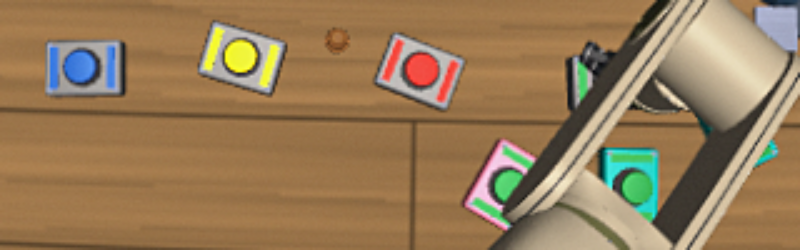

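Pods are undisturbed in the end view. The yellow reading is noisy (66 mm), so I'll average a few frames before handing in.

Run:
```python
from h import *
r={}
for _ in range(6):
    im,d=get_image("top")
    for n,c in(("blue",(181,241)),("yellow",(246,237)),("red",(318,242))):
        r.setdefault(n,[]).append(np.median(world("top",[(c[0]+i,c[1]+j) for i in range(-4,5) for j in range(-4,5)],d)[:,2]))
print({k:np.round(v,1) for k,v in r.items()}, sensors.get_state()["force"])
```

```text
{'blue': array([63.4, 63. , 63.4, 63.7, 64. , 63.9]), 'yellow': array([64.2, 64.6, 64.1, 64.3, 64.1, 64.1]), 'red': array([72.5, 72.5, 72.2, 72.5, 71.9, 71.7])} [ 0.10930706 -1.22334756  5.88720626]
```

Blue (about 9.5 mm) and yellow (about 8.8 mm) are in, and green is held about 10 mm in at about 6 N.

```bash
python3 -c "
from rig import *
print(ticket.job_done())"
```

```text
the job is handed in; nothing more can be done
None
```

The job is handed in: the blue cap, then the yellow, were pressed about 9 mm in and stayed in, and the green cap is still held about 10 mm in; forces read at most about 7 N, and the red cap and pods look undisturbed.

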